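# Shift the roller line's drive selector into third and start it

### The job

The roller line's drive selector was left in the left-hand column of its H-shaped gate. Push the lever with the fingertips to the cross channel, over to the right and then forward, fully home in the third slot (far right, three dots), without gripping it between the fingers, forcing it or entering the fourth slot (near right, four dots); only then press the green start button fully in and let it come out again. Keep off the red stop button, and leave the two pucks and the tape where they are.

Things in the scene. Friction and masses are not known exactly. Their poses are not given: they have to be found in the camera images.
- selector_box: grey control console, 164 x 190 mm, 83 mm high, fixed to the bench (place and yaw vary); origin under its middle at bench height; x points forward (to its far side), y to its left, z up. Green button near left, red near right. On it lies a 4 mm dark steel gate plate with an H slot; slots, by white dots: first far left, second near left, third far right, fourth near right.
- gate_centre (a point): middle of the H gate on the plate's top face (18 mm forward of the console's middle, 87 mm up). Two slots along the console's x, their middles 16 mm left and right of here, 29 mm long each way, joined by a 16 mm wide cross channel along y through here. Rounded tongues 18 mm wide between the slots stop the 10 mm stem everywhere but in the cross channel.
- knob (a point): centre of the lever's black knob, 33 mm in diameter, reaching 24 mm below this point (narrower there) and 21 mm above it; full width from 4 mm below to 10 mm above. It is 150 mm from the lever's pivot, which lies 75 mm below gate_centre; so about 162 mm above the bench when upright.
- lever_fore (a joint): tilt of the lever forward (console +x), rad: 0 in the middle of the cross channel, +0.305 at the far end of the slots, -0.305 at the near end; the knob moves 150 mm per rad. Starts between -0.29 and 0.29. Stays where left; about 2 N at the knob moves it. It can cross only within about +-0.04 of 0; the rounded tongues guide it in from a little farther.
- lever_across (a joint): tilt of the lever to the right (console -y), rad: -0.24 against the left side, +0.24 against the right; about -0.18 to -0.24 in the left column, 0.18 to 0.24 in the right; the knob moves 150 mm per rad. Starts at -0.23 to -0.20. Stays where left; about 2 N at the knob moves it.
- start_button_top (a point): middle of the top of the green start button, 28 mm in diameter, near left on the console; pressed straight down.
- start_button (a joint): travel of the green button in m: 0 out, 0.006 fully in; a spring pushes it out, 5 N holds it fully in; it counts as pressed from 0.0045.
- stop_button_top (a point): middle of the top of the red stop button, 30 mm in diameter, near right on the console: leave it alone.
- stop_button (a joint): travel of the red button in m: 0 out, 0.006 fully in.
- puck_white: loose detector puck with a white band on a square tray, 69 x 69 x 34 mm, in front of the console; origin under its middle.
- puck_black: loose black detector puck on a square tray, 69 x 69 x 34 mm, in front of the console; origin under its middle.
- tape_roll: loose yellow roll of tape, 63 mm in diameter, 19 mm high, behind the console; origin under its middle.
- knob_top (a point): middle of the top of the knob (red disc), 21 mm above the knob's centre along the lever.
- stem_neck (a point): point on the lever's axis just under the knob, 34 mm below the knob's centre along the lever; below it the bare 10 mm stem runs down to the gate.

How it is judged (in metres and radians):
On the way, in this order (a step that is already met when the one before it is completed fails the run):
1. the lever stands fully home in the third slot (value of joint lever_fore above 0.255 rad and value of joint lever_across above 0.15 rad), for 0.2 s.
2. the green start button is pressed in (value of joint start_button above 0.0045 m), for 0.05 s.
At the end, for the whole second after the job is handed in: The lever stands in the third slot (far right), within 0.05 rad (about 7 mm at the knob) of its end; the green button has been pressed in and has come out again; the red button is out; the two pucks and the tape are within 10 mm of where they were (all of step 1 and value of joint each of start_button, stop_button below 0.0015 m and distance of each of puck_white, puck_black, tape_roll from where it was at the start of the episode below 0.01 m); the robot touches nothing.
It fails at once if the green button is pressed while the lever is not home in the third slot (value of joint start_button above 0.003 m and not (value of joint lever_fore above 0.24 rad and value of joint lever_across above 0.13 rad)).
It fails at once if the lever goes into the fourth slot (value of joint lever_fore below -0.16 rad and value of joint lever_across above 0.1 rad).
It fails at once if the lever is taken between the fingers, or forced (pushed with over 40 N) (distance between the grasp point and knob below 0.022 m or distance between the grasp point and knob_top below 0.016 m or distance between the grasp point and stem_neck below 0.012 m or contact force between the fingers and lever_fore above 40 N).
It fails at once if the red stop button is pressed (value of joint stop_button above 0.003 m).
It fails at once if a puck or the tape is pushed or lifted away (distance of any of puck_white, puck_black, tape_roll from where it was at the start of the episode above 0.02 m).
It also fails if it takes over 50 s, if anything falls off the work surface, if the arm or the gripper's body presses on something with over 40 N, if the wrist force passes 120 N, or if a joint passes its speed limit or range.

### The arm

A 6-joint arm with a two-finger parallel gripper is mounted at the origin on a cart in front of the work surface, level with it; the furniture and walls round the work are solid. World frame = base frame: x ahead of the robot, y to its left, z up, the work surface at z = 0. Lengths are in mm, angles in rad, forces in N, time in s.
With the tool pointing down it reaches from about 300 to 775 mm from the base axis. Payload 14.6 kg.
Tool frame: the origin (TCP) lies at the very end of the fingers, on their centre line; the grasp point (between the pads) lies 19 mm behind it (arm.grasp_offset is the distance from the TCP to the grasp point, in mm); z points along the fingers, y is the line along which they close (so a half turn about z gives the same grasp; the last joint's range is limited). The gripper opens to 85 mm and grips with 20 to 120 N. Pads are 22 mm wide; open, the fingers measure 114 mm over their backs; the gripper's body (76 mm by 85 mm) begins 54 mm behind the grasp point. The pads swing forward as they close: fully open they stand 13 mm farther back than shut.
Start: joints at [-1.346, 0.3, 1.521, -0, 1.321, -0.067], TCP at [158.215, -526.742, 195.381] pointing down, gripper open.
Joint ranges: [-3.03, 3.03], [-0.79, 2.21], [0.23, 2.52], [-1.04, 4.18], [0, 3.07], [-2.55, 2.55]. Speed limits (rad/s): [2.22, 2.22, 2.57, 3.14, 3.14, 3.14].

### API

Orientations are given as a unit quaternion [x, y, z, w].
In Python, from workcell import arm gives the robot as it stands.
- The arm moves only by the shell command python3 -m pendant 'ROWS' [FORCE]. ROWS is JSON, a list of rows, each a list of 7 numbers: the shift along the tool's x, y, z in units of 250 mm (1.0 is 250 mm), then the turn, a rotation vector about the tool's x, y, z in units of 360 degrees (1.0 is 360 degrees), then the opening, from 0 (shut) to 1 (fully open). In form: [[tx, ty, tz, ax, ay, az, gripper], ...]. A call has 1 to 10 rows; each row is the pose to reach, as a shift and turn from the pose commanded when the call began, along the tool's axes at that moment, turning the shorter way round; what a row does not reach only later rows make up. A row lasts 1/12 s, in which the tool goes at most 41.7 mm and 7.16 degrees, less where a joint would pass 70% of its speed; a pose out of reach is approached as far as the arm can. A call with a number of a shift or a turn outside -1 to 1 is refused whole. A call with a gripper value outside its range is refused whole. The fingers move at their own pace and stop on an object; FORCE is the grip in N (left out, the last holds). Time passes only in rows, so rows that repeat a pose let the fingers close. It gives the time, the measured TCP pose, the force, the opening and the grip force at its end, in the units of the state.
- arm.observe(): the state, without advancing time (a new reading comes with each control period).
- arm.get_image(name): name is "scene" or "side" or "wrist"; returns the picture (480x640x3 uint8, blue, green, red); there is no depth.
- arm.get_calibration(name): a dict with "fovy" (degrees; the focal length in pixels is half the picture's height over the tangent of half this angle, whatever the lens; pixels are square), "cx", "cy" (the principal point, pixels), "k1" (the pictures are not rectified: a ray, as slopes to the right and down, at radius r is drawn at 1 + k1 r^2 times it, then the intrinsics apply), "R" (3x3) and "t" (3): a world point X has camera coordinates R X + t; the wrist camera has in their place "T_tool_cam" (4x4, takes a point from camera to tool coordinates, whose origin is the TCP and whose axes are the flange's). Camera axes: x right, y down, z forward; pixel columns grow to the right and rows downward; lengths in mm; the calibration is good to about 2 mm. A picture is of the moment at which its call begins: read the wrist's pose just before it. get_calibration takes no time and is no camera call.
- arm.finish_job(): hands the job in; it is judged then, once.
The state is a dict: "clock": time; "joint_pos": joint angles; "qd": joint speeds; "effort": joint torques, N m; "position": TCP position; "eef_rot": TCP orientation; "contact_force": force on the tool from outside, world axes, zero at the start; "wrist_torque": the same for the moment, N m; "opening": finger opening in mm; "grip_force": force on a finger pad.
Only numpy, scipy, OpenCV 4.12 (cv2) and the standard library are available. Lean on these libraries where they do the work, as an engineer would, in place of code of your own. Each camera call takes 0.05 s, during which the arm holds its last target. There are 200 camera calls.

## Working session

There is one attempt and no reset: what is moved stays moved. The work goes in short steps, Python scripts to look and compute and a shell command to move; the robot and the scene stay as the last step left them, time stands still between calls to the robot, and variables do not carry over. Pictures are saved under pics/ and viewed, at most 10 in all, crops included, and the job is handed in when it is done.

```bash
mkdir -p pics; ls; python3 - <<'E'
from workcell import arm
import cv2, numpy as np
for n in("scene","side"):
    cv2.imwrite(f"pics/{n}0.png",arm.get_image(n)); print(n,arm.get_calibration(n))
s=arm.observe();print(s)
print(arm.get_calibration("wrist"))
E
```

```text
pics
scene {'fovy': 47.532912343614825, 'cx': 323.10595371526927, 'cy': 240.2876190962858, 'k1': -0.14134093044346235, 'R': array([[-0.87064967, -0.49164175,  0.01604806],
       [-0.36827948,  0.62986528, -0.68384206],
       [ 0.32609719, -0.60129703, -0.72945356]]), 't': array([454.59807762, 306.28867518, 753.9868901 ])}
side {'fovy': 56.71526579600693, 'cx': 322.9546626504869, 'cy': 238.4705366288458, 'k1': -0.11466191592336912, 'R': array([[-0.86759699, -0.49652545, -0.02716515],
       [-0.15987258,  0.33024598, -0.93025714],
       [ 0.47086753, -0.80274533, -0.36590122]]), 't': array([461.37681899, 213.12766939, 646.74490534])}
{'clock': 0.1, 'joint_pos': array([-1.34558226e+00,  3.00399993e-01,  1.52154761e+00,  2.73347016e-05,
        1.32069693e+00, -6.66501153e-02]), 'qd': array([-4.84182365e-04, -1.51309642e-03, -2.66796966e-03, -9.20348530e-04,
       -2.77787769e-04,  8.12617161e-05]), 'effort': array([ 1.36012302e-03, -5.44377100e+01, -3.62369263e+01, -7.10859604e-05,
        3.06674432e-03,  2.96137284e-05]), 'position': array([ 158.17630383, -526.49541883,  194.87449827]), 'eef_rot': array([ 9.89371152e-01,  1.45411300e-01, -2.84549634e-05, -5.25334413e-04]), 'contact_force': array([1.13877251, 0.91192808, 0.12639677]), 'wrist_torque': array([-0.03447445, -0.04078312, -0.0511923 ]), 'grip_force': 0.0, 'opening': 85.281900440864}
{'fovy': 59.090053418460386, 'cx': 321.29925641120263, 'cy': 244.87524413641663, 'k1': -0.0367409369033259, 'T_tool_cam': array([[ 1.55422189e-03, -9.59713694e-01, -2.80975462e-01,
         7.09839407e+01],
       [ 9.99998785e-01,  1.45765974e-03,  5.52660324e-04,
         2.02210494e-01],
       [-1.20829061e-04, -2.80975979e-01,  9.59714793e-01,
        -1.78910164e+02],
       [ 0.00000000e+00,  0.00000000e+00,  0.00000000e+00,
         1.00000000e+00]])}
```

View pics/scene0.png

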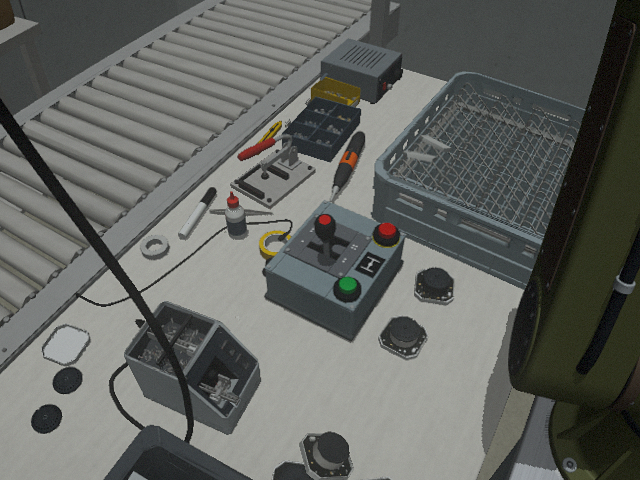

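View pics/side0.png

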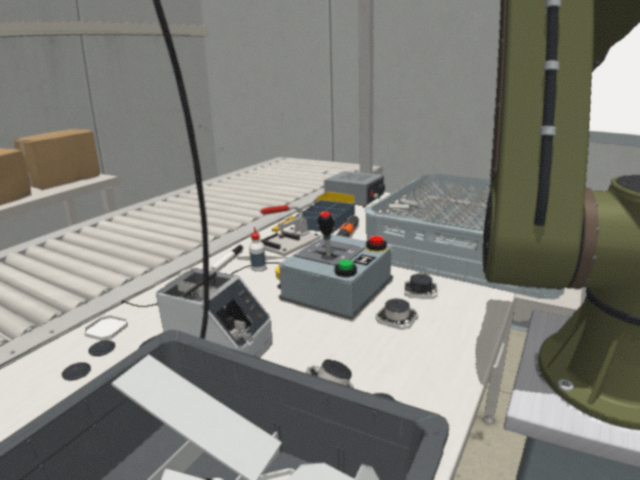

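```bash
cat > h.py <<'E'
import numpy as np, cv2
from scipy.spatial.transform import Rotation as Ro
from scipy.optimize import least_squares
def cam(c,s=None):
    if "R" in c: return np.array(c["R"]),np.array(c["t"])
    T=np.eye(4);T[:3,:3]=Ro.from_quat(s["eef_rot"]).as_matrix();T[:3,3]=s["position"]
    M=np.linalg.inv(T@np.array(c["T_tool_cam"]));return M[:3,:3],M[:3,3]
def proj(c,X,s=None):
    R,t=cam(c,s);p=np.atleast_2d(X)@R.T+t;q=p[:,:2]/p[:,2:]
    f=240/np.tan(np.radians(c["fovy"]/2));r2=(q**2).sum(1,keepdims=True)
    return q*(1+c["k1"]*r2)*f+[c["cx"],c["cy"]]
def tri(obs,x0=(500,-100,100)):
    r=least_squares(lambda X:np.concatenate([(proj(c,X,s)[0]-uv) for c,uv,s in obs]),x0);return r.x,r.fun
def blob(im,col,box):
    h=cv2.cvtColor(im,cv2.COLOR_BGR2HSV).astype(int);H,S,V=h[...,0],h[...,1],h[...,2]
    m=((H<10)|(H>170)) if col=="r" else (abs(H-65)<25)
    m=m&(S>110)&(V>60);k=np.zeros_like(m);u0,v0,u1,v1=box;k[v0:v1,u0:u1]=1
    n,l,st,ce=cv2.connectedComponentsWithStats((m&k).astype(np.uint8))
    i=1+st[1:,4].argmax();return ce[i],st[i]
E
python3 - <<'E'
from h import *
from workcell import arm
C={n:arm.get_calibration(n) for n in("scene","side")}
I={n:cv2.imread(f"pics/{n}0.png") for n in C}
B={"knob_top":("r",(305,205,345,235),(312,205,338,222)),"green":("g",(325,265,370,305),(330,255,360,280)),"red":("r",(370,215,405,250),(362,230,390,255))}
P={}
for k,(c,a,b) in B.items():
    ua,sa=blob(I["scene"],c,a);ub,sb=blob(I["side"],c,b)
    X,e=tri([(C["scene"],ua,None),(C["side"],ub,None)]);P[k]=X
    print(k,ua,sa,ub,sb,X.round(1),e.round(1))
# console from top corners in scene (near-left, near-right, far-left)
cor={(-82,95):(352,312),(-82,-95):(404,238),(82,95):(267,267)}
loc=np.array(list(cor));uv=np.array(list(cor.values()))
def w(p,l,z): c,s=np.cos(p[2]),np.sin(p[2]);return np.c_[p[0]+c*l[:,0]-s*l[:,1],p[1]+s*l[:,0]+c*l[:,1],np.full(len(l),z)]
def pr(p): return (proj(C["scene"],w(p,loc,83))-uv).ravel()
r=least_squares(pr,[500,-100,0]);print("console",r.x,r.fun.round(1))
d=P["green"]-P["red"];print("yaw from buttons",np.arctan2(-d[0],d[1]), np.linalg.norm(d))
for im,n in((I["scene"],"scene"),(I["side"],"side")): 
    cv2.imwrite(f"pics/c_{n}.png",cv2.resize(im[190:350,240:480],None,fx=3,fy=3,interpolation=cv2.INTER_CUBIC))
E
```

```text
knob_top [324.33018868 219.11320755] [318 214  13  11 106] [325.01785714 213.91071429] [320 211  11   7  56] [539.3 -29.3 177. ] [ 0.3 -0.  -0.4  0. ]
green [347.35416667 284.49166667] [339 277  18  17 240] [345.34285714 264.75714286] [338 260  16  11 140] [478.    5.   95.8] [ 0.2 -0.  -0.2  0. ]
red [386.65502183 230.13100437] [378 223  18  16 229] [376.03149606 240.39370079] [369 236  15  10 127] [ 474.6 -131.1   96.6] [ 0.1 -0.  -0.2  0. ]
console [ 5.28792955e+02 -5.84076289e+01 -4.29665680e-02] [ 0.1  0.6  3.4 -2.3 -3.4  0.6]
yaw from buttons -0.02440083159361716 136.19984756718452
```

View pics/c_scene.png

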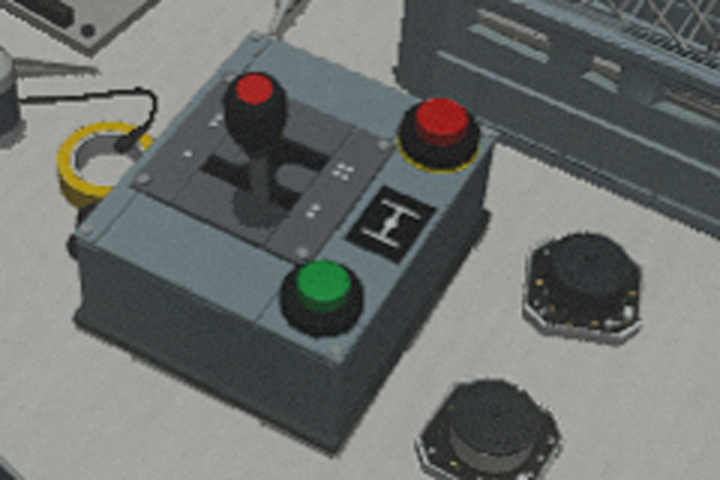

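The crop shows the lever in the left column, just on the near side of the cross channel. The knob's red disc is at about (324,219), green at (347,284) and red at (387,230) in the full picture. I'll raise, turn square to the console and close the fingers on the way over.

```bash
python3 -m pendant '[[0,0,-0.34,0,0,0.051,0],[0,0,-0.34,0,0,0.051,0],[0.88,-0.7,-0.34,0,0,0.051,0],[0.88,-0.7,-0.34,0,0,0.051,0],[0.88,-0.7,-0.34,0,0,0.051,0],[0.88,-0.7,-0.34,0,0,0.051,0],[0.88,-0.7,-0.34,0,0,0.051,0],[0.88,-0.7,-0.34,0,0,0.051,0],[0.88,-0.7,-0.34,0,0,0.051,0],[0.88,-0.7,-0.34,0,0,0.051,0]]' 30
```

```text
clock: 0.93
position: [320.7, -292.2, 280.6]
eef_rot: [1.0, -0.012, 0.0, -0.0]
contact_force: [-0.3, -0.8, 0.9]
opening: -0.3
grip_force: 0.0
```

```bash
python3 -m pendant '[[0.615,-0.94,0,0,0,0,0],[0.615,-0.94,0,0,0,0,0],[0.615,-0.94,0,0,0,0,0],[0.615,-0.94,0,0,0,0,0],[0.615,-0.94,0,0,0,0,0],[0.615,-0.94,0,0,0,0,0],[0.615,-0.94,0,0,0,0,0],[0.615,-0.94,0,0,0,0,0],[0.615,-0.94,0,0,0,0,0],[0.615,-0.94,0,0,0,0,0]]'
python3 - <<'E'
from workcell import arm
import cv2,json
s=arm.observe();cv2.imwrite("pics/w1.png",arm.get_image("wrist"))
json.dump({k:list(s[k]) for k in("position","eef_rot")},open("w1.json","w"));print(s["position"],s["eef_rot"])
E
```

```text
clock: 1.77
position: [478.7, -66.0, 280.1]
eef_rot: [1.0, -0.014, -0.0, 0.0]
contact_force: [-0.3, -0.5, 0.3]
opening: -0.0
grip_force: 0.0
[478.69328063 -65.95074394 280.0807851 ] [ 9.99897075e-01 -1.43425485e-02 -3.59660335e-04  3.96669493e-05]
```

View pics/w1.png

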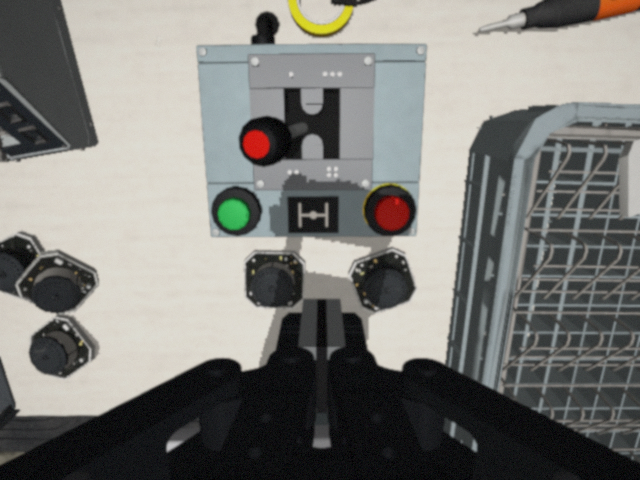

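The wrist view shows console top corners at (197,45), (427,44), (416,236) and (211,237). The knob disc is at (256,144), green at (234,214), red at (393,211), and the H gate is centred at about (312,124).

```bash
python3 - <<'E'
from h import *
import json
from workcell import arm
C={n:arm.get_calibration(n) for n in("scene","side","wrist")}
s={k:np.array(v) for k,v in json.load(open("w1.json")).items()}
I={n:cv2.imread(f"pics/{f}.png") for n,f in(("scene","scene0"),("side","side0"),("wrist","w1"))}
B={"knob_top":("r",(305,205,345,235),(312,205,338,222),(240,125,275,165)),"green":("g",(325,265,370,305),(330,255,360,280),(210,185,260,240)),"red":("r",(370,215,405,250),(362,230,390,255),(365,180,420,240))}
P={}
for k,(c,*bx) in B.items():
    o=[(C[n],blob(I[n],c,b)[0],s if n=="wrist" else None) for n,b in zip(C,bx)]
    P[k],e=tri(o);print(k,P[k].round(1),e.round(1))
loc=np.array([(82,95),(82,-95),(-82,-95),(-82,95)]);uvw=np.array([(197,45),(427,44),(416,236),(211,237)]);uvs=np.array([(266.7,269.3),(326,202.7),(404.3,235),(351.7,309)])
def w(p,l,z): c,s_=np.cos(p[2]),np.sin(p[2]);l=np.atleast_2d(l);return np.c_[p[0]+c*l[:,0]-s_*l[:,1],p[1]+s_*l[:,0]+c*l[:,1],np.full(len(l),z)]
r=least_squares(lambda p:np.r_[(proj(C["wrist"],w(p,loc,83),s)-uvw).ravel(),(proj(C["scene"],w(p,loc,83))-uvs).ravel()],[529,-58,-.03]);p=r.x
print("console",p.round(3),r.fun.round(1))
g=w(p,(18,0),87)[0];print("gate",g,"px",proj(C["wrist"],g,s))
piv=g-[0,0,75];c,sn=np.cos(p[2]),np.sin(p[2])
v=P["knob_top"]-piv;f=c*v[0]+sn*v[1];l=-sn*v[0]+c*v[1]
print("len",np.linalg.norm(v),"fore",np.arctan2(f,v[2]),"across",-np.arctan2(l,v[2]),"knob",piv+v/np.linalg.norm(v)*150)
for k in("green","red"):
    d=P[k]-w(p,(0,0),0)[0];print(k,"local",c*d[0]+sn*d[1],-sn*d[0]+c*d[1])
E
```

```text
knob_top [537.  -25.9 179.7] [ 0.6  0.6 -0.3 -0.6  0.  -0.2]
green [475.1   9.8 100.4] [ 0.5  1.  -0.  -1.   0.1 -0.4]
red [ 472.2 -127.1  100.1] [ 0.7  0.5  0.2 -0.7 -0.1 -0.4]
console [ 5.29371e+02 -6.01810e+01 -2.40000e-02] [-1.  -0.4  0.6 -0.3  0.3  0.6 -0.7  0.2 -2.4 -1.5 -1.3 -3.1  2.7 -1.
  2.2  2.4]
gate [547.36541746 -60.61896818  87.        ] px [[312.21445648 124.28967114]]
len 171.58871641417474 fore -0.06694558406173697 across -0.20273428369350924 knob [538.27153355 -30.25149034 158.61213307]
green local -55.96305465520088 68.68738620660746
red local -55.52625944627468 -68.30719136964146
```

```bash
python3 -m pendant '[[0.08,-0.148,0,0,0,0,0],[0.08,-0.148,0,0,0,0,0],[0.08,-0.148,0.54,0,0,0,0],[0.08,-0.148,0.54,0,0,0,0],[0.08,-0.148,0.54,0,0,0,0],[0.08,-0.148,0.54,0,0,0,0],[0.08,-0.148,0.54,0,0,0,0],[0.08,-0.148,0.54,0,0,0,0]]'
python3 -m pendant '[[0.02,0,0,0,0,0,0],[0.035,0,0,0,0,0,0],[0.045,0,0,0,0,0,0],[0.055,0,0,0,0,0,0],[0.065,0,0,0,0,0,0],[0.075,0,0,0,0,0,0],[0.08,0,0,0,0,0,0],[0.08,0,0,0,0,0,0]]'
```

```text
clock: 2.48
position: [500.7, -29.7, 147.3]
eef_rot: [1.0, -0.015, 0.001, 0.0]
contact_force: [0.5, 0.3, 0.2]
opening: -0.2
grip_force: 0.0
clock: 3.15
position: [520.2, -29.5, 145.3]
eef_rot: [1.0, -0.014, -0.0, -0.0]
contact_force: [-0.7, 0.0, -0.1]
opening: 0.1
grip_force: 0.0
```

```bash
cat > lev.py <<'E'
from h import *
from workcell import arm
s=arm.observe();c=arm.get_calibration("scene");im=arm.get_image("scene")
uv,st=blob(im,"r",(285,190,372,265));th=-.024;R=np.array([[np.cos(th),-np.sin(th),0],[np.sin(th),np.cos(th),0],[0,0,1]])
piv=np.array([547.4,-60.6,12])
def top(a): d=np.array([np.tan(a[0]),-np.tan(a[1]),1]);return piv+R@(171*d/np.linalg.norm(d))
r=least_squares(lambda a:proj(c,top(a))[0]-uv-[.6,.6],[0,0])
print("area",st[4],"fore,across",r.x.round(3),"tcp rel gate (fwd,left)",(R.T@(s["position"]-piv)).round(1),"z",s["position"][2].round(1),"F",s["contact_force"].round(1))
cv2.imwrite(f"pics/s{s['clock']:.2f}.png",im)
E
python3 lev.py; ls pics
```

```text
area 85 fore,across [-0.063 -0.207] tcp rel gate (fwd,left) [-27.9  30.4 133.3] z 145.3 F [-0.7  0.  -0.1]
c_scene.png
c_side.png
s3.15.png
scene0.png
side0.png
w1.png
```

```bash
python3 - <<'E'
import cv2,numpy as np
from workcell import arm
a=cv2.imread("pics/s3.15.png")[180:320,250:450]
b=arm.get_image("side")[180:320,250:450]
cv2.imwrite("pics/v1.png",cv2.resize(np.hstack([a,b]),None,fx=2,fy=2,interpolation=cv2.INTER_CUBIC))
E
```

```text
(no output)
```

View pics/v1.png

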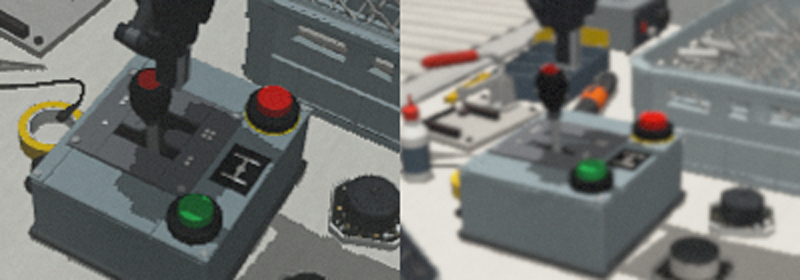

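```bash
python3 -m pendant '[[0.01,0,0,0,0,0,0],[0.02,0,0,0,0,0,0],[0.02,0,0,0,0,0,0]]'; python3 lev.py;  python3 -m pendant '[[0.01,0,0,0,0,0,0],[0.02,0,0,0,0,0,0],[0.02,0,0,0,0,0,0]]'; python3 lev.py
```

```text
clock: 3.5
position: [525.4, -29.7, 145.4]
eef_rot: [1.0, -0.014, 0.0, -0.0]
contact_force: [-1.0, 0.7, -1.1]
opening: -0.1
grip_force: 0.0
area 70 fore,across [-0.06  -0.213] tcp rel gate (fwd,left) [-22.7  30.4 133.4] z 145.4 F [-1.   0.7 -1.1]
clock: 3.8
position: [530.4, -29.8, 145.4]
eef_rot: [1.0, -0.014, 0.0, -0.0]
contact_force: [0.4, -0.3, 0.7]
opening: 0.0
grip_force: 0.0
area 55 fore,across [-0.064 -0.221] tcp rel gate (fwd,left) [-17.7  30.4 133.4] z 145.4 F [ 0.4 -0.3  0.7]
```

```bash
python3 - <<'E'
import cv2,numpy as np,os,glob
from workcell import arm
f=max(glob.glob("pics/s*.png"),key=os.path.getmtime)
a=cv2.imread("pics/s3.80.png") if os.path.exists("pics/s3.80.png") else cv2.imread(f)
b=arm.get_image("side");w=arm.get_image("wrist")
r=lambda i,x,y,W,H:cv2.resize(i[y:y+H,x:x+W],(400,300),interpolation=cv2.INTER_CUBIC)
cv2.imwrite("pics/v2.png",np.vstack([np.hstack([r(a,285,180,100,75),r(b,285,180,100,75)]),np.hstack([r(w,160,100,320,240),r(w,0,0,640,480)])]));print(f)
E
```

```text
pics/s3.80.png
```

View pics/v2.png

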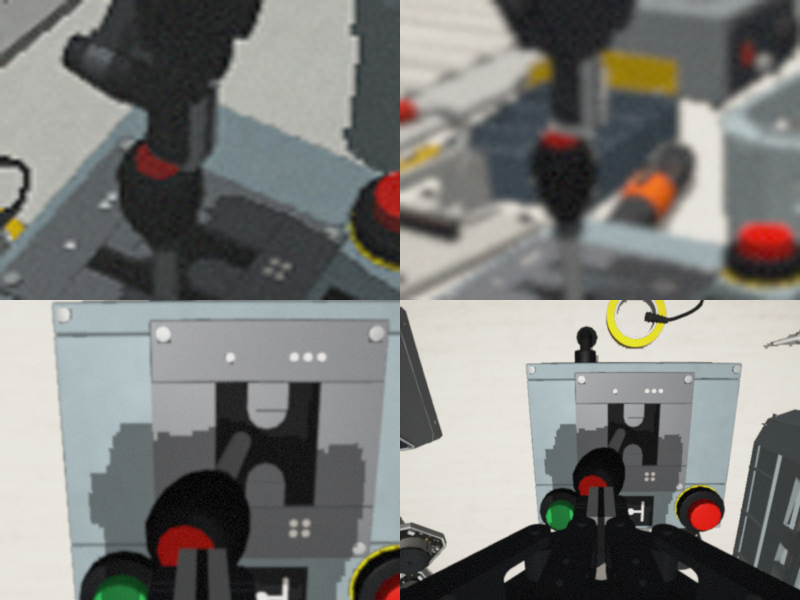

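```bash
python3 - <<'E'
from h import *
from workcell import arm
C={n:arm.get_calibration(n) for n in("scene","side","wrist")}
s=arm.observe();p=s["position"];w=arm.get_image("wrist")
for z in(0,20,40):
  print(z,[proj(C[n],p+[0,0,z],s if n=="wrist" else None)[0].round(0) for n in C])
kt=np.array([537,-25.9,179.7])
print("kt0",[proj(C[n],kt,s if n=="wrist" else None)[0].round(0) for n in C],"now wrist",blob(w,"r",(270,270,330,330)))
E
```

```text
0 [array([330., 236.]), array([329., 230.]), array([320., 285.])]
20 [array([330., 227.]), array([329., 220.]), array([320., 303.])]
40 [array([330., 217.]), array([329., 210.]), array([320., 325.])]
kt0 [array([325., 220.]), array([325., 213.]), array([309., 302.])] now wrist (array([304.38546256, 294.08700441]), array([285, 280,  45,  33, 908], dtype=int32))
```

The wrist and scene views show the fingers overlapping the disc, with no force. The visible finger end looks well above the TCP, near disc height. I'll back off and measure where the fingertip really is.

```bash
python3 -m pendant '[[-0.1,0,0,0,0,0,0],[-0.2,0,0,0,0,0,0],[-0.2,0,0,0,0,0,0],[-0.2,0,0,0,0,0,0]]'
python3 - <<'E'
from h import *
from workcell import arm
s=arm.observe();a,b=arm.get_image("scene"),arm.get_image("side")
out=[]
for n,i in(("scene",a),("side",b)):
    c=arm.get_calibration(n)
    uv=proj(c,s["position"])[0];print(n,uv,proj(c,s["position"]+[0,0,40])[0])
    x,y=int(uv[0])-50,int(uv[1])-80;print(x,y)
    cr=cv2.resize(i[y:y+120,x:x+100],None,fx=4,fy=4,interpolation=cv2.INTER_CUBIC)
    cv2.drawMarker(cr,tuple(int(v) for v in (uv-[x,y])*4),(255,255,0),cv2.MARKER_CROSS,12,1);out.append(cr)
cv2.imwrite("pics/v3.png",np.hstack(out))
E
```

```text
clock: 4.33
position: [479.7, -28.4, 145.8]
eef_rot: [1.0, -0.014, 0.0, 0.0]
contact_force: [0.5, -0.4, -0.3]
opening: -0.2
grip_force: 0.0
scene [358.43037456 248.28213991] [360.17030005 229.76443049]
308 168
side [352.15995531 233.95038612] [352.08309459 213.89173625]
302 153
```

View pics/v3.png

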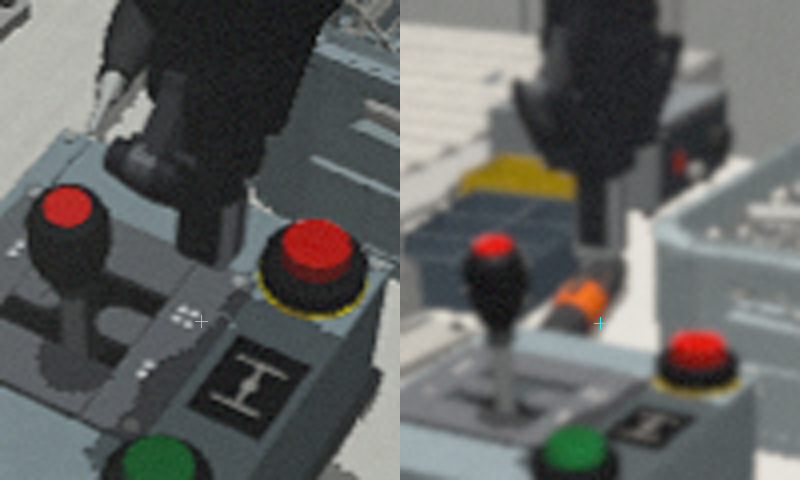

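```bash
python3 - <<'E'
from h import *
from workcell import arm
a,b,w=[arm.get_calibration(n) for n in("scene","side","wrist")]
s=arm.observe()
for u1,u2 in(((360.5,233.5),(351.5,216)),((360.5,231.5),(351.5,214))):
    X,e=tri([(a,u1,None),(b,u2,None)]);print(X.round(1),e.round(1),X-s["position"])
for x in(-11,0,11):
  for z in(-30,-35,-40):
    T=Ro.from_quat(s["eef_rot"]).as_matrix();print(x,z,proj(w,s["position"]+T@[x,0,z],s)[0].round())
print(arm.grasp_offset)
E
```

```text
[477.3 -23.5 183.6] [-0.5  0.   0.6 -0.1] [-3.36340638  4.96400976 37.90986542]
[477.6 -23.8 187.4] [-0.4  0.   0.5 -0. ] [-3.05515075  4.67316565 41.66365857]
-11 -30 [320. 339.]
-11 -35 [320. 345.]
-11 -40 [320. 352.]
0 -30 [320. 313.]
0 -35 [320. 319.]
0 -40 [320. 325.]
11 -30 [320. 287.]
11 -35 [320. 292.]
11 -40 [320. 297.]
18.700000000000003
```

The visible fingertips sit about 40 mm above the reported TCP, by triangulation and by the wrist view. I'll allow for that and take the fingertip height as reported z + 40.

```bash
python3 -m pendant '[[0,0,0.143,0,0,0,0],[0,0,0.143,0,0,0,0],[0.04,0,0.143,0,0,0,0],[0.08,0,0.143,0,0,0,0],[0.11,0,0.143,0,0,0,0],[0.12,0,0.143,0,0,0,0],[0.13,0,0.143,0,0,0,0],[0.14,0,0.143,0,0,0,0],[0.14,0,0.143,0,0,0,0]]'; python3 lev.py
```

```text
clock: 5.18
position: [515.1, -29.4, 109.8]
eef_rot: [1.0, -0.014, -0.0, -0.0]
contact_force: [-1.5, 0.0, -0.0]
opening: -0.2
grip_force: 0.6Traceback (most recent call last):
  File "lev.py", line 4, in <module>
    uv,st=blob(im,"r",(285,190,372,265));th=-.024;R=np.array([[np.cos(th),-np.sin(th),0],[np.sin(th),np.cos(th),0],[0,0,1]])
          ~~~~^^^^^^^^^^^^^^^^^^^^^^^^^^
  File "h.py", line 19, in blob
    i=1+st[1:,4].argmax();return ce[i],st[i]
        ~~~~~~~~~~~~~~~^^
ValueError: attempt to get argmax of an empty sequence
```

```bash
cat > lev.py <<'E'
from h import *
from workcell import arm
th=-.024;R=np.array([[np.cos(th),-np.sin(th),0],[np.sin(th),np.cos(th),0],[0,0,1]]);piv=np.array([547.4,-60.6,12])
def top(a): d=np.array([np.tan(a[0]),-np.tan(a[1]),1]);return piv+R@(171*d/np.linalg.norm(d))
s=arm.observe();print("tcp rel gate",(R.T@(s["position"]-piv)).round(1),"z",s["position"][2].round(1),"F",s["contact_force"].round(1))
for n in("scene","side","wrist"):
    c=arm.get_calibration(n);im=arm.get_image(n);cv2.imwrite(f"pics/{n}_{s['clock']:.2f}.png",im)
    try: uv,st=blob(im,"r",{"scene":(285,190,372,265),"side":(280,195,357,228),"wrist":(200,40,440,360)}[n])
    except ValueError: continue
    w=s if n=="wrist" else None
    r=least_squares(lambda a:proj(c,top(a),w)[0]-uv,[0,0]);print(n,uv.round(),st[:5],"fore,across",r.x.round(3))
E
python3 lev.py
```

```text
tcp rel gate [-33.2  30.5  97.8] z 109.8 F [-2.1 -0.3 -0.2]
side [323. 214.] [318 211  10   6  47] fore,across [-0.048 -0.217]
wrist [304. 289.] [ 273  259   64   61 3024] fore,across [-0.041 -0.204]
```

```bash
python3 -m pendant '[[0.012,0,0,0,0,0,0],[0.024,0,0,0,0,0,0],[0.024,0,0,0,0,0,0]]'; python3 lev.py
```

```text
clock: 5.63
position: [521.5, -29.5, 109.7]
eef_rot: [1.0, -0.014, 0.0, -0.0]
contact_force: [-0.8, -0.4, 1.0]
opening: 0.1
grip_force: 0.6
tcp rel gate [-26.6  30.4  97.7] z 109.7 F [-0.8 -0.4  1. ]
side [284. 208.] [280 205   9   6  43] fore,across [ 0.582 -0.077]
wrist [304. 287.] [ 272  256   65   63 3114] fore,across [ 0.002 -0.204]
```

```bash
python3 -m pendant '[[-0.05,0,0,0,0,0,0],[-0.05,0,-0.25,0,0,0,0],[-0.05,0,-0.25,0,0,0,0],[0.106,-0.17,-0.25,0,0,0,0],[0.106,-0.17,-0.25,0,0,0,0],[0.106,-0.17,-0.25,0,0,0,0],[0.106,-0.17,0,0,0,0,0],[0.106,-0.17,0,0,0,0,0],[0.106,-0.17,0,0,0,0,0]]'; python3 lev.py
```

```text
clock: 6.53
position: [546.1, 12.0, 105.2]
eef_rot: [1.0, -0.014, -0.004, -0.0]
contact_force: [-1.1, 0.3, -0.2]
opening: 0.1
grip_force: 0.0
tcp rel gate [-3.  72.6 93.2] z 105.2 F [-1.1  0.3 -0.2]
side [284. 207.] [280 204  10   7  48] fore,across [ 0.577 -0.072]
wrist [432. 353.] [421 344  19  16 203] fore,across [ 0.033 -0.24 ]
```

```bash
sed -i 's/(200,40,440,360)/(180,40,470,420)/' lev.py; python3 -m pendant '[[0.004,0.04,0,0,0,0,0],[0.008,0.06,0,0,0,0,0],[0.01,0.08,0,0,0,0,0],[0.01,0.1,0,0,0,0,0],[0.01,0.12,0,0,0,0,0],[0.01,0.12,0,0,0,0,0]]'; python3 lev.py
```

```text
clock: 7.18
position: [550.4, -18.9, 109.8]
eef_rot: [1.0, -0.015, 0.0, 0.0]
contact_force: [0.7, 0.1, 1.1]
opening: -0.1
grip_force: 0.5
tcp rel gate [ 2.  41.8 97.8] z 109.8 F [0.7 0.1 1.1]
scene [329. 208.] [326 206   6   5  18] fore,across [-0.027 -0.071]
side [284. 208.] [280 205   9   6  42] fore,across [ 0.582 -0.077]
wrist [400. 369.] [399 368   4   3  10] fore,across [ 0.026 -0.109]
```

```bash
python3 -m pendant '[[0,0.03,0,0,0,0,0],[0,0.06,0,0,0,0,0],[0,0.09,0,0,0,0,0],[0,0.115,0,0,0,0,0],[0,0.14,0,0,0,0,0],[0,0.155,0,0,0,0,0],[0,0.17,0,0,0,0,0],[0,0.17,0,0,0,0,0]]'; python3 lev.py
```

```text
clock: 8.0
position: [549.0, -61.1, 109.4]
eef_rot: [1.0, -0.015, -0.0, 0.0]
contact_force: [1.0, 1.4, -0.1]
opening: 0.5
grip_force: 0.3
tcp rel gate [ 1.6 -0.4 97.4] z 109.4 F [ 1.   1.4 -0.1]
scene [343. 192.] [341 190   6   4  15] fore,across [-0.022  0.207]
side [284. 208.] [280 205   9   6  42] fore,across [ 0.582 -0.077]
wrist [450. 360.] [426 350  43  26 577] fore,across [0.029 0.23 ]
```

```bash
python3 -m pendant '[[0,0.008,0,0,0,0,0],[0,0.015,0,0,0,0,0],[0,0.015,0,0,0,0,0]]'; python3 -m pendant '[[0,-0.04,0,0,0,0,0],[0,-0.04,-0.26,0,0,0,0],[0,-0.04,-0.26,0,0,0,0],[-0.206,0.106,-0.26,0,0,0,0],[-0.206,0.106,-0.26,0,0,0,0],[-0.206,0.106,-0.26,0,0,0,0],[-0.206,0.106,-0.26,0,0,0,0]]';python3 lev.py
```

```text
clock: 8.4
position: [549.0, -64.2, 109.5]
eef_rot: [1.0, -0.014, -0.0, -0.0]
contact_force: [0.4, 1.1, -0.8]
opening: 0.1
grip_force: 0.6
clock: 8.98
position: [496.7, -89.1, 175.2]
eef_rot: [1.0, -0.015, 0.0, 0.0]
contact_force: [1.1, 0.1, -0.1]
opening: -0.2
grip_force: 0.0
tcp rel gate [-50.  -29.7 163.2] z 175.2 F [ 1.1  0.1 -0.1]
scene [342. 191.] [337 190  11   3  26] fore,across [-0.007  0.216]
side [284. 208.] [280 205   9   6  43] fore,across [ 0.582 -0.077]
wrist [381. 277.] [ 358  253   48   49 1851] fore,across [-0.321  0.369]
```

```bash
python3 -m pendant '[[0,0,0.27,0,0,0,0],[0,0,0.27,0,0,0,0],[0.05,0,0.27,0,0,0,0],[0.09,0,0.27,0,0,0,0],[0.11,0,0.27,0,0,0,0],[0.13,0,0.275,0,0,0,0],[0.15,0,0.28,0,0,0,0],[0.17,0,0.285,0,0,0,0],[0.19,0,0.29,0,0,0,0],[0.19,0,0.29,0,0,0,0]]';python3 lev.py
```

```text
clock: 9.97
position: [544.9, -90.5, 101.9]
eef_rot: [1.0, -0.014, 0.0, -0.0]
contact_force: [-0.1, 0.3, 1.0]
opening: -0.2
grip_force: 0.2
tcp rel gate [ -1.8 -29.9  89.9] z 101.9 F [-0.1  0.3  1. ]
side [284. 208.] [280 205   9   6  43] fore,across [ 0.582 -0.077]
wrist [349. 277.] [ 316  243   68   69 3567] fore,across [0.179 0.227]
```

Going well: the lever is entering the third slot, at fore 0.18 and across 0.23. On to the end.

```bash
python3 -m pendant '[[0.015,0,0.005,0,0,0,0],[0.03,0,0.01,0,0,0,0],[0.045,0,0.01,0,0,0,0],[0.06,0,0.01,0,0,0,0],[0.065,0,0.01,0,0,0,0],[0.065,0,0.01,0,0,0,0],[0.065,0,0.01,0,0,0,0]]';python3 lev.py
```

```text
clock: 10.7
position: [560.6, -91.0, 99.6]
eef_rot: [1.0, -0.014, 0.0, 0.0]
contact_force: [-0.4, 0.8, -0.6]
opening: 0.6
grip_force: 0.3
tcp rel gate [ 13.9 -30.   87.6] z 99.6 F [-0.4  0.8 -0.6]
side [284. 208.] [280 205   9   6  42] fore,across [ 0.582 -0.077]
wrist [345. 266.] [ 311  232   68   69 3581] fore,across [0.291 0.226]
```

```bash
python3 -m pendant '[[0.006,0,0,0,0,0,0],[0.006,0,0,0,0,0,0],[0.006,0,0,0,0,0,0]]'; python3 -m pendant '[[-0.06,0,0,0,0,0,0],[-0.06,0,-0.3,0,0,0,0],[-0.06,0,-0.3,0,0,0,0],[-0.36,-0.394,-0.3,0,0,0,0],[-0.36,-0.394,-0.3,0,0,0,0],[-0.36,-0.394,-0.3,0,0,0,0],[-0.36,-0.394,-0.3,0,0,0,0],[-0.36,-0.394,-0.3,0,0,0,0]]';python3 lev.py; python3 - <<'E'
from h import *
from workcell import arm
s=arm.observe();print((np.array([475.1,9.8,100.4])-s["position"]).round(1))
E
```

```text
clock: 11.1
position: [562.0, -91.0, 99.6]
eef_rot: [1.0, -0.014, -0.0, -0.0]
contact_force: [-2.0, 0.4, -0.8]
opening: 0.2
grip_force: 0.6
clock: 11.77
position: [474.6, 11.2, 175.4]
eef_rot: [1.0, -0.013, 0.001, 0.0]
contact_force: [1.0, -0.4, 0.3]
opening: 0.3
grip_force: 0.0
tcp rel gate [-74.5  70.  163.4] z 175.4 F [ 1.  -0.4  0.3]
side [284. 208.] [280 205   9   6  42] fore,across [ 0.582 -0.077]
[ -0.4   0.3 -74.4]
```

```bash
python3 - <<'E'
import cv2,numpy as np
w=cv2.imread("pics/wrist_11.77.png");a=cv2.imread("pics/scene_11.77.png");b=cv2.imread("pics/side_11.77.png")
r=lambda i:cv2.resize(i[160:310,250:450],(400,300),interpolation=cv2.INTER_CUBIC)
cv2.imwrite("pics/v4.png",np.vstack([np.hstack([r(a),r(b)]),np.hstack([cv2.resize(w,(400,300)),cv2.resize(w[0:240,200:520],(400,300))])]))
E
```

```text
(no output)
```

View pics/v4.png

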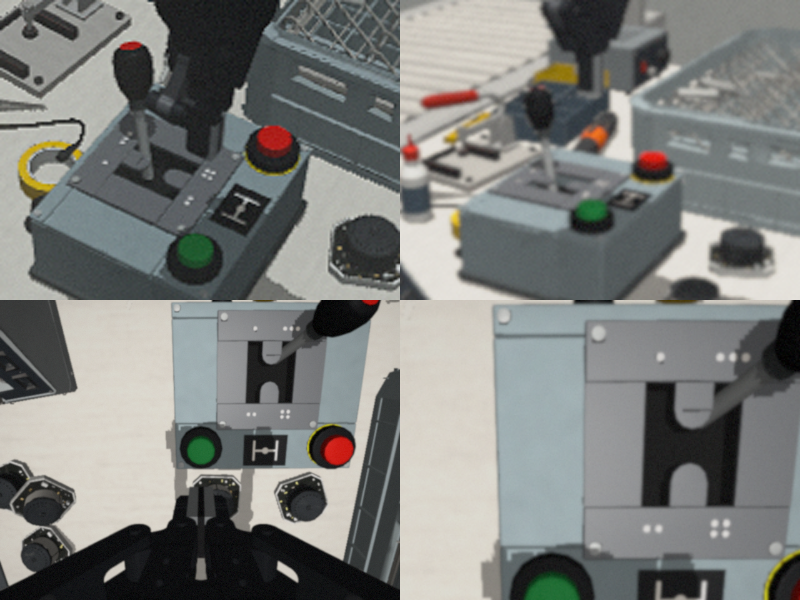

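```bash
python3 - <<'E'
from h import *
from workcell import arm
s=arm.observe();th=-.024;R=np.array([[np.cos(th),-np.sin(th),0],[np.sin(th),np.cos(th),0],[0,0,1]]);piv=np.array([547.4,-60.6,12])
def P(a,b,L): d=np.array([np.tan(a),-np.tan(b),1]);return piv+R@(L*d/np.linalg.norm(d))
for a in(0.2,0.25,.3):
  print(a,[[proj(arm.get_calibration(n),P(a,.22,L),s if n=="wrist" else None)[0].round().tolist() for n in("scene","side","wrist")] for L in(81,116,171)])
im=cv2.imread("pics/scene_11.77.png");print(blob(im,"r",(300,170,330,200)))
E
```

```text
0.2 [[[326.0, 233.0], [328.0, 245.0], [465.0, 90.0]], [[325.0, 215.0], [326.0, 229.0], [501.0, 71.0]], [[324.0, 185.0], [324.0, 203.0], [588.0, 28.0]]]
0.25 [[[324.0, 233.0], [326.0, 245.0], [464.0, 83.0]], [[322.0, 214.0], [324.0, 229.0], [501.0, 60.0]], [[319.0, 184.0], [321.0, 203.0], [588.0, 6.0]]]
0.3 [[[322.0, 233.0], [324.0, 245.0], [464.0, 76.0]], [[319.0, 214.0], [322.0, 229.0], [500.0, 49.0]], [[315.0, 183.0], [317.0, 204.0], [586.0, -15.0]]]
(array([314.77777778, 182.5       ]), array([310, 181,  11,   4,  36], dtype=int32))
```

The scene disc at (315,182.5) matches fore ≈ 0.30 and across ≈ 0.22, so the lever is home. Now I'll press green.

```bash
python3 -m pendant '[[0,0,0.15,0,0,0,0],[0,0,0.3,0,0,0,0],[0,0,0.4,0,0,0,0],[0,0,0.41,0,0,0,0],[0,0,0.41,0,0,0,0],[0,0,0.41,0,0,0,0]]'; python3 -m pendant '[[0,0,0.016,0,0,0,0],[0,0,0.032,0,0,0,0],[0,0,0.032,0,0,0,0]]';python3 -m pendant '[[0,0,0.012,0,0,0,0],[0,0,0.012,0,0,0,0]]'
```

```text
clock: 12.42
position: [475.9, 9.6, 73.4]
eef_rot: [1.0, -0.015, 0.001, 0.0]
contact_force: [-0.1, -0.1, 1.2]
opening: -0.1
grip_force: 0.0
clock: 12.67
position: [475.7, 9.9, 64.7]
eef_rot: [1.0, -0.014, 0.001, 0.0]
contact_force: [2.7, -1.8, 2.7]
opening: -0.0
grip_force: 1.9
clock: 12.83
position: [475.8, 9.9, 62.9]
eef_rot: [1.0, -0.014, 0.001, 0.0]
contact_force: [-3.9, -1.1, 19.1]
opening: -0.3
grip_force: 9.5
```

```bash
python3 -m pendant '[[0,0,0,0,0,0,0],[0,0,0,0,0,0,0],[0,0,0.002,0,0,0,0],[0,0,0.002,0,0,0,0]]'; python3 - <<'E'
from h import *
from workcell import arm
a,b=arm.get_image("scene"),arm.get_image("side")
a0,b0=cv2.imread("pics/scene_11.77.png"),cv2.imread("pics/side_11.77.png")
r=lambda i,x,y:cv2.resize(i[y:y+60,x:x+80],(400,300),interpolation=cv2.INTER_CUBIC)
cv2.imwrite("pics/v5.png",np.vstack([np.hstack([r(a,310,250),r(b,305,235)]),np.hstack([r(a0,310,250),r(b0,305,235)])]))
E
```

```text
clock: 13.17
position: [476.0, 9.9, 62.8]
eef_rot: [1.0, -0.014, 0.002, 0.0]
contact_force: [-6.6, -0.7, 25.0]
opening: 0.1
grip_force: 12.8
```

View pics/v5.png

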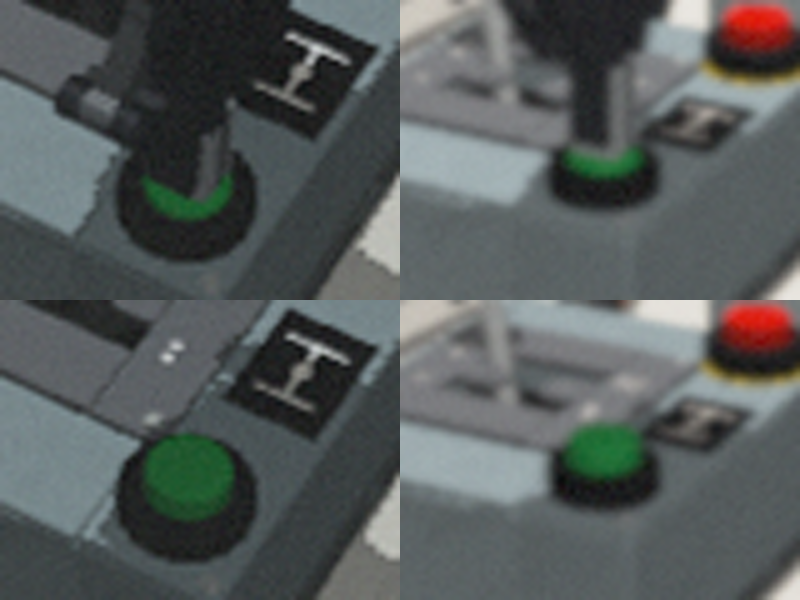

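The button is flush with its collar and bottomed at 25 N. Release and rise clear.

```bash
python3 -m pendant '[[0,0,-0.05,0,0,0,0],[0,0,-0.15,0,0,0,0],[-0.1,0,-0.5,0,0,0,0],[-0.1,0,-0.5,0,0,0,0],[-0.1,0,-0.5,0,0,0,0],[-0.1,0,-0.5,0,0,0,0],[-0.1,0,-0.5,0,0,0,0],[-0.1,0,-0.5,0,0,0,0]]'; python3 - <<'E'
from h import *
from workcell import arm
a=arm.get_image("scene");a0=cv2.imread("pics/scene_11.77.png");z=cv2.imread("pics/scene0.png")
print("knob",blob(a,"r",(300,170,330,200))[0],"green",blob(a,"g",(325,265,370,305)),blob(z,"g",(325,265,370,305)),"red",blob(a,"r",(370,215,405,250))[0])
r=lambda i:cv2.resize(i[170:370,240:480],(400,333))
cv2.imwrite("pics/v6.png",np.hstack([r(a),r(z)]))
E
```

```text
clock: 13.93
position: [449.5, 10.8, 184.2]
eef_rot: [1.0, -0.014, -0.001, -0.0]
contact_force: [0.0, -0.2, 0.8]
opening: 0.0
grip_force: 0.0
knob [314.77777778 182.5       ] green (array([347.07258065, 284.83064516]), array([339, 277,  18,  17, 248], dtype=int32)) (array([347.35416667, 284.49166667]), array([339, 277,  18,  17, 240], dtype=int32)) red [386.79039301 230.27510917]
```

View pics/v6.png

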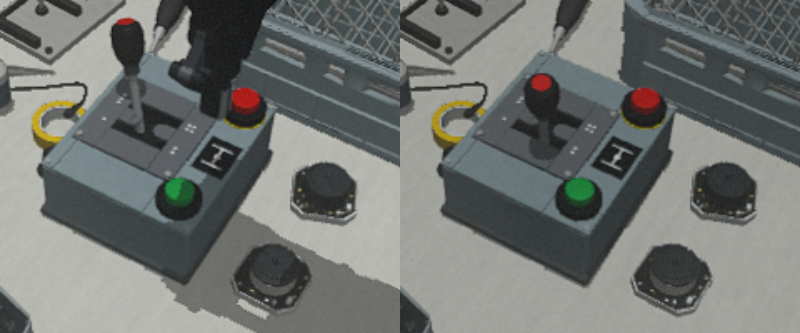

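The lever is home in the third slot, green is out again, red is untouched, and the pucks and tape haven't moved. Handing in.

```bash
python3 -c "
from workcell import arm
print(arm.finish_job())"
```

```text
the job is handed in; nothing more can be done
None
```

I handed the job in with the lever home in the third slot (about 0.30 rad) and green pressed and out again; red, pucks and tape look untouched and I got no verdict, but the fingertips sit 30–40 mm short of the reported TCP, so an early pass over the knob could count against the 22 mm "taken" limit if judged on that TCP.

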